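# Find the hidden rib under a battery-box cover, bed the cover on it and weigh it down

### The job

The grey cover of the blue battery box floats on soft foam, and one hidden cross rib with glue on top lies somewhere under it: with closed fingertips press lightly along the cover until you feel where it stops giving, never rocking the cover more than about 6 degrees. Push it down there firmly with the fingertips, about 15 N (never over 35 N), for half a second or more so that it beds on the rib, then stand the brass weight upright on the cover right over the rib, so that the cover stays level while the glue sets, and let go. Leave the cells and the cell holder where they are.

Things in the scene. Friction and masses are not known exactly. Their poses are not given: they have to be found in the camera images.
- cover: Grey rigid cover plate, 80 (its x) x 250 (its y) x 4 mm, at rest level, top face 62 mm above the table, 2 mm proud of the box rim. Origin: centre of its top face; x along its short side, y along its long side, z up. It floats on soft foam, free of the box walls (4 mm gap all round): it can sink and rock lengthwise (about its x), not sideways, and springs back.
- cover_end (a point): Middle of the cover's +y end, on its top face. Pressed away from the rib the cover see-saws about the rib against the foam, 4 to 5 N m per rad: 4 N at 100 mm from the rib sinks it about 9 mm under the finger, at 30 mm about 1 mm; over the rib it hardly gives. Sinking at a given force grows with the square of the distance from the rib, alike on both sides.
- case: Blue fixed battery box, outside 98 (its x) x 268 (its y) x 60 mm high, walls 5 mm, a low screw tab at each end. Origin: centre of its underside; x along its short side, y along its long side. Inside, 0.5 mm under the cover and out of sight, one rigid rib 10 mm wide runs along x, anywhere within 70 mm of the middle along y.
- weight_centre (a point): Brass cylinder, 42 mm diameter, 64 mm tall, about 0.75 kg, standing upright on the table. The point is its centre, 32 mm above its underside; z is its axis.
- cell_green: Green round battery cell, 18.6 mm diameter, 65 mm tall, standing. Origin: centre of its underside. Bystander.
- cell_orange: Orange round battery cell, 18.6 mm diameter, 65 mm tall, standing. Origin: centre of its underside. Bystander.
- cell_lilac: Lilac round battery cell, 18.6 mm diameter, 65 mm tall, standing. Origin: centre of its underside. Bystander.
- holder: Flat blue cell holder, 44 x 44 x 12 mm, lying. Origin: centre of its underside. Bystander.
Not all that is in view belongs to the job. Of the things like the part that bears weight_centre, leave any that is green or white; of the rest the smaller one is meant.

How it is judged:
On the way:
1. the fingertips push the cover down firmly (over 10 N) where the rib is, so that it stays level (within 0.02 rad) (contact force between the fingers and cover above 10 N and angle between cover's own z axis and vertical below 0.02 rad), for 0.3 s.
At the end, for the whole second after the job is handed in: The brass weight stands upright (within 0.08 rad) on the cover, let go and at rest, its centre over the cover plate, and the cover under it is level within 0.0175 rad (1 degree), which it is only with the weight's centre within about 12 mm of the rib's line (angle between weight_centre's own z axis and vertical below 0.08 rad and z of weight_centre in the frame of cover between 0.028 and 0.036 m and x of weight_centre in the frame of cover between -0.04 and 0.04 m and y of weight_centre in the frame of cover between -0.125 and 0.125 m and angle between cover's own z axis and vertical below 0.0175 rad); the robot touches nothing.
It fails at once if the cover is rocked more than 0.15 rad (8.6 degrees), which tears the foam (angle between cover's own z axis and vertical above 0.15 rad).
It fails at once if the cover is pressed with more than 35 N (contact force between the fingers and cover above 35 N).
It fails at once if a cell or the cell holder is moved more than 30 mm (distance of any of cell_green, cell_orange, cell_lilac, holder from where it was at the start of the episode above 0.03 m).
It also fails if it takes over 70 s, if anything falls off the work surface, if the arm or the gripper's body presses on something with over 40 N, if the wrist force passes 120 N, or if a joint passes its speed limit or range.

### The arm

A 6-joint arm with a two-finger parallel gripper is mounted at the origin on the work surface. World frame = base frame: x ahead of the robot, y to its left, z up, the work surface at z = 0. Lengths are in m, angles in rad, forces in N, time in s.
With the tool pointing down it reaches from about 0.35 to 0.725 m from the base axis. Payload 4.3 kg.
Tool frame: the origin (TCP) lies on the front face of the gripper's body, between the roots of the fingers; the fingertips stand 73 mm ahead of it and the grasp point (between the pads) lies env.tcp_to_grasp ahead of it (env.tcp_to_grasp is the distance from the TCP to the grasp point, in m); z points along the fingers, y is the direction in which the jaws open and shut (so a half turn about z gives the same grasp; the last joint's range is limited). The gripper opens to 85 mm and grips with 20 to 120 N. Pads are 22 mm wide; open, the fingers measure 114 mm over their backs; the gripper's body (76 mm by 85 mm) begins 54 mm behind the grasp point. The pads swing forward as they close: fully open they stand 13 mm farther back than shut.
Start: joints at [1.042, 0.377, 0.081, 1.274, 0, 1.46], TCP at [0.234, 0.525, 0.304] pointing down, gripper open.
Joint ranges: [-2.72, 2.72], [-0.84, 1.66], [-1.02, 1.22], [-1.77, 2.12], [-1.37, 1.28], [-3.14, 3.14]. Speed limits (rad/s): [2.57, 2.57, 3.14, 3.14, 3.14, 3.14].

### API

Orientations are given as a 3x3 rotation matrix whose columns are the frame's x, y, z axes.
In Python, from workcell import readout, optics, job, env gives the robot as it stands. The module is installed in compiled form; this text tells all that it offers.
- The arm moves only by the tool play_rows, never from a script. Its arguments are lists of equal length, an entry for each row: "jaw": the gripper's target within -1 to 1 (shut at 1, half-way at 0, fully open at -1); "translation": the shift along the tool's x, y, z scaled (see below), a list of three; "roll": the turn about the tool's z scaled (see below). A call has 1 to 20 rows; each row is the pose to reach, as a shift and turn from the pose measured when the call began, along the tool's axes at that moment, turning the shorter way round; what a row does not reach only later rows make up. The controller multiplies each number of a shift by 0.1 m and each number of a turn by pi rad. A row lasts 1/12 s, in which the tool goes at most 41.7 mm and 7.16 degrees, less where a joint would pass 70% of its speed; a pose out of reach is approached as far as the arm can. A call with a number of a shift or a turn outside -1 to 1 is refused whole. A call with a gripper value outside its range is refused whole. The fingers move at their own pace and stop on an object; the grip force is fixed at half the most. Time passes only in rows, so rows that repeat a pose let the fingers close. It gives the time, the measured TCP pose, the force and the opening at its end, in the units of the state.
- readout.observe(): the state, without advancing time (a new reading comes with each control period).
- optics.get_image(name): name is "scene" or "top" or "wrist"; returns a dict with "color" (384x512x3 uint8, red, green, blue), "fx", "fy", "cx", "cy" (pixels), "R" (3x3) and "t" (3): a world point X has camera coordinates R X + t. Camera axes: x right, y down, z forward; pixel columns grow to the right and rows downward; lengths in m; the calibration is good to about 2 mm. The wrist camera is an equidistant fisheye: a pixel r from the principal point sees the ray r / f radians off the axis. A picture is of the moment at which its call begins. There is no depth.
- job.finish_job(): hands the job in, once; it reports no verdict.
Trained networks look in the newest picture that a camera, given by its name, has taken for a name from the list of things; names that differ only in an ending like _2 or _b are one class to them, and where a whole thing is asked for, a point or a joint stands for the part that bears it (a point fixed in the world has none). Each returns a list of dicts, best first, with "confidence" (0 to 1); they miss things now and then, are a little off and sometimes report something else, mostly with a low value. They report only what shows in the picture. A call takes as long as a camera call. They do not tell look-alikes from the thing itself.
- optics.spot_in(camera, label): "at" ([row, column] in pixels, amid what is visible of it).
- optics.landmark_of(camera, label): "at" ([row, column] in pixels: a listed point, or the origin of a listed thing).
The state is a dict: "clock": time; "qpos": joint angles; "qd": joint speeds; "effort": joint torques, N m; "ee_pos": TCP position; "ee_rot": TCP orientation; "contact_force": force on the tool from outside, world axes, zero at the start; "ft_torque": the same for the moment, N m; "finger_gap": finger opening in m.
Only numpy, scipy, OpenCV 4.12 (cv2) and the standard library are available. Lean on these libraries where they do the work, as an engineer would, in place of code of your own. Each camera call takes 0.05 s, during which the arm holds its last target.

## Working session

There is one attempt and no reset: what is moved stays moved. The work goes in short steps, Python scripts to look and compute and a tool call to move; the robot and the scene stay as the last step left them, time stands still between calls to the robot, and variables do not carry over. Pictures are saved under pics/ and viewed, and the job is handed in when it is done.

Besides the shell and the picture viewer there is one more tool, called after ">>>" as name([rows], argument=value, ...), one row to a line, values as JSON. play_rows: Moves the arm, as the interface text tells. Shifts and turns lie within -1 to 1; 1 stands for 0.1 m of shift or pi rad of turn. Its arguments: {"type":"object","properties":{"jaw":{"type":"array"},"translation":{"type":"array"},"roll":{"type":"array"}},"required":["jaw","translation","roll"]}

```bash
mkdir -p pics; cat > h.py <<'E'
import numpy as np, cv2
from workcell import readout, optics, job, env
def save(n,name,crop=None,s=1):
    im=optics.get_image(n); c=im['color'][:,:,::-1]
    if crop: r0,r1,c0,c1=crop; c=c[r0:r1,c0:c1]
    if s!=1: c=cv2.resize(c,None,fx=s,fy=s,interpolation=cv2.INTER_CUBIC)
    cv2.imwrite('pics/'+name,c); return im
def px2w(im,rc,z):
    d=np.array([(rc[1]-im['cx'])/im['fx'],(rc[0]-im['cy'])/im['fy'],1.]);R=np.array(im['R']);t=np.array(im['t'])
    o=-R.T@t; d=R.T@d; return o+d*(z-o[2])/d[2]
def w2px(im,X):
    p=np.array(im['R'])@np.array(X)+np.array(im['t']); return [im['fy']*p[1]/p[2]+im['cy'],im['fx']*p[0]/p[2]+im['cx']]
E
python3 - <<'E'
from h import *
s=readout.observe(); print(s['clock'],s['ee_pos'],np.round(s['ee_rot'],3),s['contact_force'],s['finger_gap'],env.tcp_to_grasp)
Z={'cover':.062,'cover_end':.062,'case':0,'weight_centre':.032,'cell_green':0,'cell_orange':0,'cell_lilac':0,'holder':0}
for n in ['top','scene']:
    im=save(n,n+'0.png',s=1.5)
    for l in Z:
        for d in optics.landmark_of(n,l)[:4]: print(n,l,np.round(d['at'],1),round(d['confidence'],2),np.round(px2w(im,d['at'],Z[l]),4))
E
```

```text
0.0 [0.23358275 0.52485705 0.30296774] [[-0.914  0.407 -0.001]
 [ 0.407  0.914 -0.002]
 [ 0.    -0.002 -1.   ]] [ 0.69353562 -0.17615205 -0.14077435] 0.0854905664177724 0.0539
top cover [244.2 229.8] 0.83 [0.4866 0.0202 0.062 ]
top cover_end [236.1 179.6] 0.7 [0.5034 0.143  0.062 ]
top case [246.1 231.4] 0.86 [0.4861 0.0174 0.    ]
top case [234.8 179.3] 0.7 [0.512  0.1528 0.    ]
top weight_centre [164.3 238.1] 0.79 [0.6959 0.0056 0.032 ]
top weight_centre [131.5 220.1] 0.69 [0.7838 0.0555 0.032 ]
top weight_centre [170.7 197.1] 0.64 [0.6758 0.1112 0.032 ]
top weight_centre [173.3 303.8] 0.64 [ 0.6765 -0.1657  0.032 ]
top cell_green [258.1 334.4] 0.64 [ 0.4615 -0.2491  0.    ]
top cell_orange [243.5 120.2] 0.52 [0.4861 0.3028 0.    ]
top cell_lilac [219.6 132.8] 0.48 [0.5486 0.2752 0.    ]
top holder [193.9 349.8] 0.63 [ 0.6314 -0.2931  0.    ]
scene cover [158.3 306.7] 0.8 [0.479  0.0137 0.062 ]
scene cover_end [192.8 352.4] 0.63 [0.5099 0.1448 0.062 ]
scene cover_end [232.5 423. ] 0.58 [0.5207 0.3051 0.062 ]
scene case [175.8 304.8] 0.87 [0.4797 0.0154 0.    ]
scene weight_centre [247.5 299.6] 0.92 [0.6718 0.1122 0.032 ]
scene weight_centre [266.7 243.2] 0.75 [0.7705 0.0418 0.032 ]
scene weight_centre [186.1 194.6] 0.62 [ 0.6699 -0.1675  0.032 ]
scene weight_centre [226.3 254.3] 0.59 [0.6819 0.0069 0.032 ]
scene cell_green [128.3 221.7] 0.72 [ 0.462  -0.2537  0.    ]
scene cell_orange [234.7 423. ] 0.52 [0.479  0.3119 0.    ]
scene cell_lilac [250.  393.5] 0.77 [0.5498 0.2734 0.    ]
scene holder [158.  168.8] 0.5 [ 0.6212 -0.2998  0.    ]
```

View pics/top0.png

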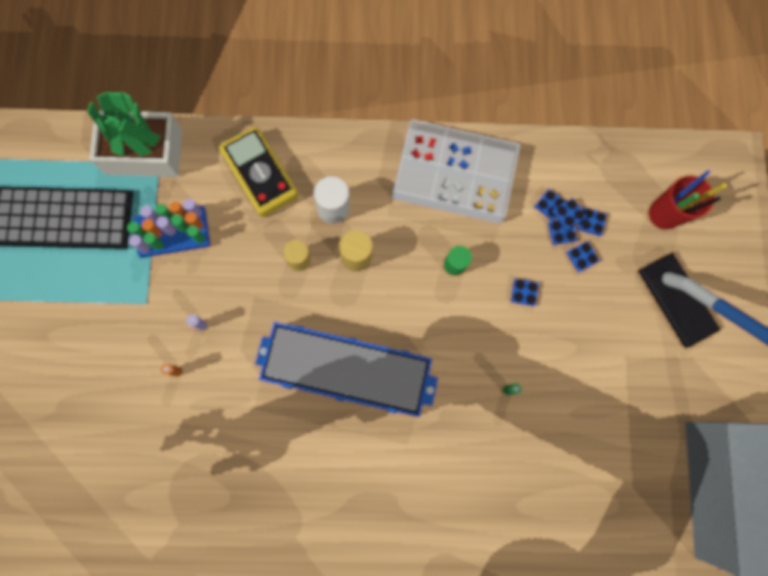

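View pics/scene0.png

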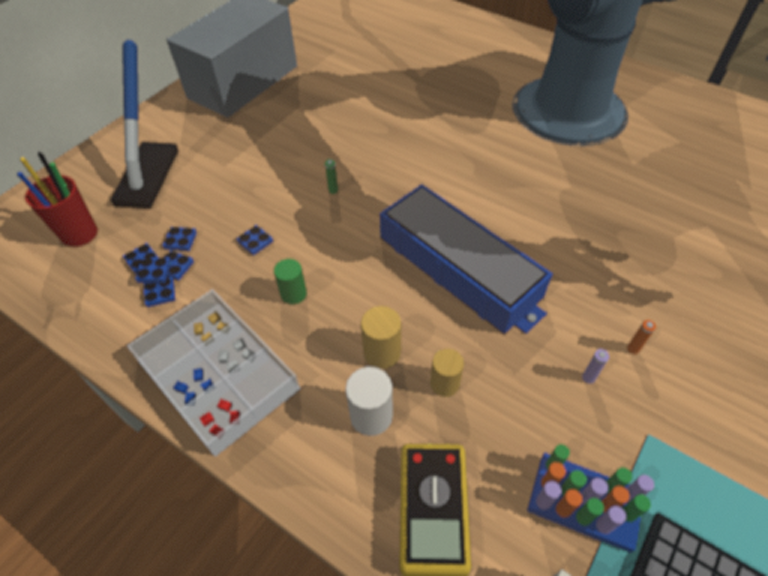

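```bash
python3 - <<'E'
from h import *
save('top','topc.png',(100,300,160,330),4.0)
save('scene','scenec.png',(130,310,170,370),4.0)
E
```

```text
(no output)
```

Look-alikes in the top picture (row, col): large brass (166,237), small brass (170,197), white (132,220) and green (173,304). White and green are excluded by the task. I choose the smaller brass at (170,197), and will check it in the crop. The blue box with the grey cover is at (245,231).

View pics/topc.png

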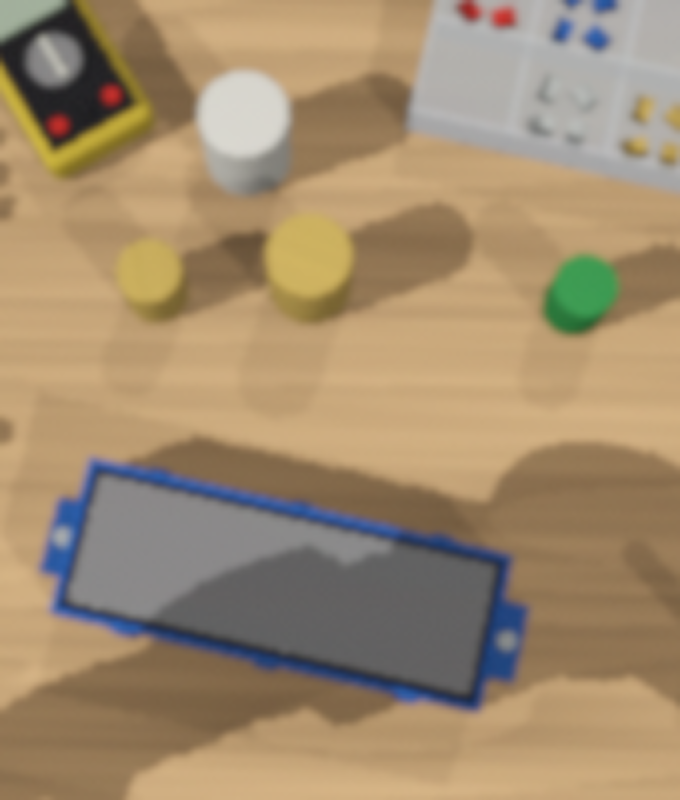

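```bash
python3 - <<'E'
from h import *
im=optics.get_image('top');c=im['color'].astype(int)
hsv=cv2.cvtColor(im['color'],cv2.COLOR_RGB2HSV)
# cover: grey, low saturation
m=((hsv[...,1]<60)).astype(np.uint8); m[:200]=0;m[290:]=0;m[:,:165]=0;m[:,300:]=0
m=cv2.morphologyEx(m,cv2.MORPH_OPEN,np.ones((3,3)))
n,l,st,ce=cv2.connectedComponentsWithStats(m)
k=1+np.argmax(st[1:,4]);cs,_=cv2.findContours((l==k).astype(np.uint8),0,1)
r=cv2.minAreaRect(cs[0]);b=cv2.boxPoints(r);W=np.array([px2w(im,(p[1],p[0]),.062) for p in b])
print(st[k],W.round(4),W.mean(0)); 
for i in range(4): print(np.linalg.norm(W[i]-W[i-1]),np.arctan2(*(W[i]-W[i-1])[[1,0]]))
# blue case top rim z=.06
m=((hsv[...,0]>105)&(hsv[...,0]<125)&(hsv[...,1]>150)).astype(np.uint8); m[:200]=0;m[290:]=0;m[:,:165]=0;m[:,300:]=0
ys,xs=np.nonzero(m);print(xs.min(),xs.max(),ys.min(),ys.max())
print(im['fx'],-np.array(im['R']).T@im['t'])
E
```

```text
[ 177  219  107   55 3531] [[ 0.4683  0.1505  0.062 ]
 [ 0.5499  0.136   0.062 ]
 [ 0.4981 -0.1136  0.062 ]
 [ 0.4177 -0.0953  0.062 ]] [0.483519   0.01941249 0.062     ]
0.25100503187079715 1.3678381397270654
0.08284633139551371 -0.17606942592895503
0.2549022130706361 -1.7754026887619272
0.08241317197760066 2.9183757827616237
172 289 217 275
419.41819106928335 [ 0.41630131 -0.00430457  1.08940351]
```

View pics/scenec.png

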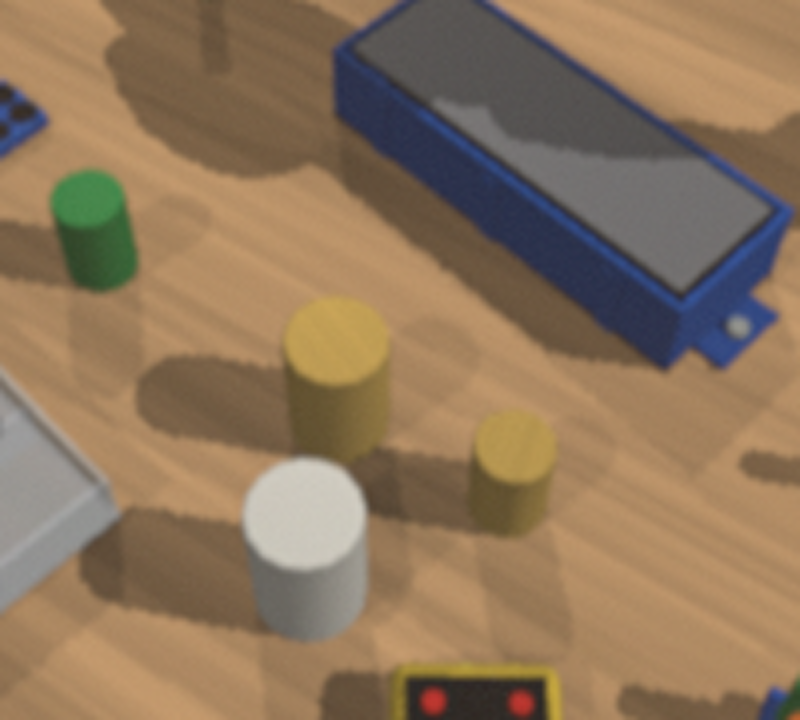

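The crop confirms the short, thin brass cylinder at (170,197), about (0.674, 0.112) in the world frame. The cover's centre is about (0.484, 0.019), with its y axis at about 78.3° in the world frame. I'll close the jaw and travel above the cover.

>>> play_rows([
  [-0.9,-0.7,0],
  [-0.9,-0.7,0],
  [-0.9,-0.7,0],
  [-0.9,-0.7,0],
], jaw=[1,1,1,1], roll=[0,0,0,0])

```text
clock: 1.38
ee_pos: [0.2893, 0.4208, 0.304]
ee_rot: [[-0.912, 0.411, 0.001], [0.411, 0.912, -0.003], [-0.002, -0.002, -1.0]]
contact_force: [-0.7, -0.0, 0.4]
finger_gap: 0.0388
```

>>> play_rows([
  [-0.9,-0.7,0],
  [-0.9,-0.7,0],
  [-0.9,-0.7,0],
  [-0.9,-0.7,0],
], jaw=[1,1,1,1], roll=[0,0,0,0])

```text
clock: 1.72
ee_pos: [0.3445, 0.3161, 0.3046]
ee_rot: [[-0.909, 0.417, 0.002], [0.417, 0.909, -0.005], [-0.004, -0.003, -1.0]]
contact_force: [0.3, 0.4, -0.3]
finger_gap: -0.0004
```

>>> play_rows([
  [-0.9,-0.7,0.3],
  [-0.9,-0.7,0.3],
  [-0.9,-0.7,0.3],
  [-0.9,-0.7,0.3],
], jaw=[1,1,1,1], roll=[-0.068,-0.068,-0.068,-0.068])

```text
clock: 2.05
ee_pos: [0.3988, 0.2109, 0.2738]
ee_rot: [[-0.975, 0.22, 0.002], [0.22, 0.975, -0.008], [-0.003, -0.007, -1.0]]
contact_force: [-0.6, 1.0, 0.0]
finger_gap: -0.0001
```

```bash
cat >> h.py <<'E'
C=np.array([.4840,.0190]); A=.2035
YV=np.array([np.sin(A),np.cos(A)]); XV=np.array([np.cos(A),-np.sin(A)])
def state():
    s=readout.observe(); R=np.array(s['ee_rot']);p=np.array(s['ee_pos'])
    dx=p[:2]-C
    print('t',round(s['clock'],2),'p',p.round(4),'cover xy',(dx@XV).round(4),(dx@YV).round(4),'yaw(y)',np.arctan2(R[1,1],R[0,1]).round(4),'tilt',R[:2,2].round(4),'F',np.round(s['contact_force'],2),'M',np.round(s['ft_torque'],3),'gap',round(s['finger_gap'],4),'j6',round(s['qpos'][5],2))
    return s
def to(P,yaw=None):
    s=state();R=np.array(s['ee_rot']);d=R.T@(np.array(P)-s['ee_pos'])/.1
    r=0
    if yaw is not None:
        r=-((yaw-np.arctan2(R[1,1],R[0,1])+np.pi/2)%np.pi-np.pi/2)/np.pi
    print('move',d.round(3),'roll',round(r,4))
def cov(y,z,x=0): return [*(C+XV*x+YV*y),z]
E
python3 - <<'E'
from h import *
to(cov(0,.16),np.pi/2-A)
E
```

```text
t 2.05 p [0.3988 0.2109 0.2738] cover xy -0.1222 0.1707 yaw(y) 1.3485 tilt [ 0.0017 -0.0076] F [-0.6   1.02  0.04] M [-0.023  0.019 -0.03 ] gap -0.0001 j6 0.57
move [-1.25  -1.676  1.154] roll -0.006
```

>>> play_rows([
  [-0.65,-0.85,0.55],
  [-0.65,-0.85,0.55],
  [-0.65,-0.85,0.55],
  [-0.65,-0.85,0.55],
], jaw=[1,1,1,1], roll=[-0.006,-0.006,-0.006,-0.006])

```text
clock: 2.38
ee_pos: [0.4445, 0.1094, 0.2168]
ee_rot: [[-0.978, 0.209, -0.001], [0.209, 0.978, -0.01], [-0.001, -0.01, -1.0]]
contact_force: [-0.5, 0.3, -1.5]
finger_gap: -0.0001
```

>>> play_rows([
  [-0.6,-0.83,0.6],
  [-0.6,-0.83,0.6],
  [-0.6,-0.83,0.6],
  [-0.6,-0.83,0.6],
  [-0.6,-0.83,0.6],
  [-0.6,-0.83,0.6],
], jaw=[1,1,1,1,1,1], roll=[0,0,0,0,0,0])

```text
clock: 2.88
ee_pos: [0.4858, 0.0161, 0.1579]
ee_rot: [[-0.978, 0.208, -0.001], [0.208, 0.978, -0.009], [-0.001, -0.009, -1.0]]
contact_force: [0.4, -0.2, 0.8]
finger_gap: -0.0
```

```bash
cat >> h.py <<'E'
def avg(n=6):
    F=[];M=[];P=[]
    for _ in range(n):
        optics.get_image('wrist'); s=readout.observe();F.append(s['contact_force']);M.append(s['ft_torque']);P.append(s['ee_pos'])
    print('avg F',np.mean(F,0).round(2),'sd',np.std(F,0).round(2),'M',np.mean(M,0).round(3),'p',np.mean(P,0).round(5))
E
python3 - <<'E'
from h import *
avg(); save('scene','s1.png',(100,250,230,400),4); save('wrist','w1.png',s=1.5)
to(cov(0,.137),np.pi/2-A)
E
```

```text
avg F [0.05 0.28 0.16] sd [0.35 0.38 0.61] M [0.021 0.008 0.012] p [0.48601 0.01633 0.15851]
t 3.28 p [0.4859 0.0156 0.1582] cover xy 0.0026 -0.0029 yaw(y) 1.3617 tilt [-0.     -0.0103] F [ 0.38 -0.94 -0.14] M [ 0.024 -0.022 -0.006] gap 0.0 j6 0.12
move [0.026 0.031 0.212] roll -0.0018
```

View pics/s1.png

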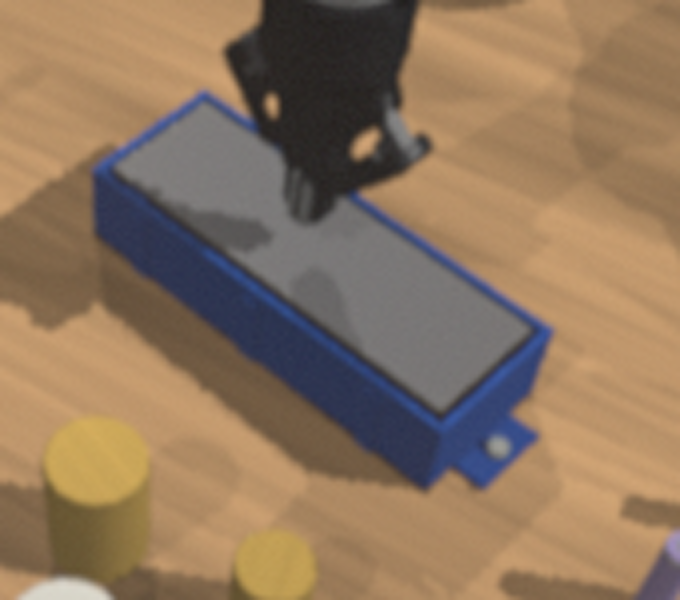

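View pics/w1.png

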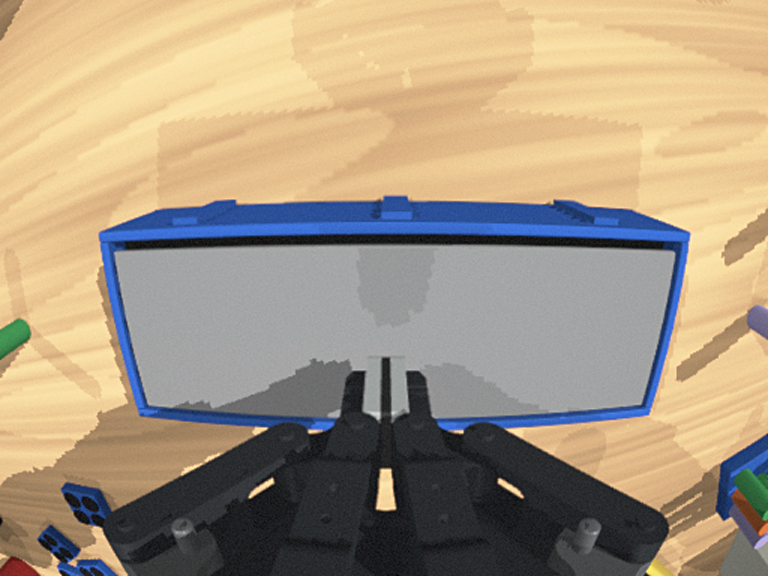

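The wrist picture shows the closed fingertips over the mid cover at about (360,385), with the cover level. Now a gentle touch at the middle.

>>> play_rows([
  [0.02,0.03,0.12],
  [0.02,0.03,0.2],
  [0.02,0.03,0.235],
  [0.02,0.03,0.235],
], jaw=[1,1,1,1], roll=[0,0,0,0])

```text
clock: 3.62
ee_pos: [0.4839, 0.0189, 0.1341]
ee_rot: [[-0.978, 0.207, -0.002], [0.207, 0.978, -0.01], [-0.0, -0.01, -1.0]]
contact_force: [-1.0, 0.3, 0.3]
finger_gap: -0.0004
```

```bash
python3 - <<'E'
from h import *
avg(6);state()
E
```

```text
avg F [ 0.4   0.11 -0.12] sd [0.41 0.52 0.61] M [-0.006 -0.005  0.018] p [0.48452 0.01868 0.13457]
t 3.92 p [0.4847 0.0186 0.1347] cover xy 0.0008 -0.0002 yaw(y) 1.3615 tilt [ 0.0001 -0.0103] F [ 1.2  -0.42 -0.77] M [ 0.008 -0.016  0.033] gap 0.0002 j6 0.12
```

Not in contact yet. I'll go down in small steps.

>>> play_rows([
  [0,0,0.01],
  [0,0,0.015],
  [0,0,0.015],
], jaw=[1,1,1], roll=[0,0,0])

```text
clock: 4.17
ee_pos: [0.4849, 0.0185, 0.1339]
ee_rot: [[-0.978, 0.208, 0.001], [0.208, 0.978, -0.01], [-0.003, -0.01, -1.0]]
contact_force: [-1.5, -0.0, 5.8]
finger_gap: 0.0001
```

```bash
python3 - <<'E'
from h import *
avg(6)
E
```

```text
avg F [-1.69  0.2   5.86] sd [0.16 0.38 0.32] M [ 0.036  0.38  -0.001] p [0.48491 0.01858 0.13389]
```

>>> play_rows([
  [0,0,0.007],
  [0,0,0.01],
  [0,0,0.01],
], jaw=[1,1,1], roll=[0,0,0])

```text
clock: 4.72
ee_pos: [0.4849, 0.0186, 0.1338]
ee_rot: [[-0.978, 0.208, 0.001], [0.208, 0.978, -0.011], [-0.003, -0.01, -1.0]]
contact_force: [-3.5, 0.9, 9.2]
finger_gap: -0.0002
```

```bash
python3 - <<'E'
from h import *
avg(6)
E
```

```text
avg F [-3.19  0.47  8.71] sd [0.35 0.32 0.26] M [ 0.057  0.644 -0.011] p [0.48491 0.01858 0.13378]
```

The cover hardly gives near the middle. I'll probe at ±30 mm to locate the rib.

>>> play_rows([
  [0,0,-0.06],
  [0,0.15,-0.06],
  [0,0.3,-0.06],
  [0,0.3,-0.01],
  [0,0.3,0.01],
  [0,0.3,0.01],
], jaw=[1,1,1,1,1,1], roll=[0,0,0,0,0,0])

```text
clock: 5.52
ee_pos: [0.4917, 0.0481, 0.1326]
ee_rot: [[-0.978, 0.207, 0.003], [0.207, 0.978, -0.009], [-0.004, -0.009, -1.0]]
contact_force: [1.3, 2.2, 4.2]
finger_gap: 0.0004
```

```bash
python3 - <<'E'
from h import *
avg(6);state()
E
```

```text
avg F [1.06 2.37 3.3 ] sd [0.33 0.43 0.4 ] M [ 0.45  -0.199  0.001] p [0.49152 0.04771 0.1328 ]
t 5.82 p [0.4915 0.0476 0.1328] cover xy 0.0015 0.0296 yaw(y) 1.361 tilt [ 0.0022 -0.0104] F [1.24 2.06 3.14] M [ 0.437 -0.245 -0.002] gap 0.0003 j6 0.18
```

>>> play_rows([
  [0,0,0.007],
  [0,0,0.015],
  [0,0,0.015],
], jaw=[1,1,1], roll=[0,0,0])

```text
clock: 6.07
ee_pos: [0.4915, 0.0476, 0.1315]
ee_rot: [[-0.978, 0.208, 0.002], [0.208, 0.978, -0.01], [-0.005, -0.01, -1.0]]
contact_force: [-0.0, 2.6, 6.4]
finger_gap: 0.0001
```

```bash
python3 - <<'E'
from h import *
avg(6);state()
E
```

```text
avg F [0.05 2.88 6.48] sd [0.44 0.46 0.34] M [0.462 0.021 0.001] p [0.49151 0.04759 0.1316 ]
t 6.37 p [0.4915 0.0476 0.1316] cover xy 0.0016 0.0295 yaw(y) 1.3609 tilt [ 0.0024 -0.0103] F [-0.15  2.47  6.51] M [ 0.421  0.084 -0.028] gap 0.0002 j6 0.18
```

>>> play_rows([
  [0,0,-0.08],
  [0,-0.4,-0.08],
  [0,-0.8,-0.08],
  [0,-0.82,-0.07],
  [0,-0.82,-0.02],
  [0,-0.82,0],
  [0,-0.82,0.01],
  [0,-0.82,0.01],
], jaw=[1,1,1,1,1,1,1,1], roll=[0,0,0,0,0,0,0,0])

```text
clock: 7.03
ee_pos: [0.4742, -0.0335, 0.1318]
ee_rot: [[-0.978, 0.208, 0.001], [0.208, 0.978, -0.016], [-0.004, -0.015, -1.0]]
contact_force: [-4.7, -6.9, 9.2]
finger_gap: -0.0003
```

```bash
python3 - <<'E'
from h import *
avg(6);state()
E
```

```text
avg F [-3.61 -7.13  9.27] sd [0.26 0.3  0.25] M [-1.401  0.757 -0.023] p [ 0.47419 -0.03345  0.13198]
t 7.33 p [ 0.4742 -0.0334  0.132 ] cover xy 0.001 -0.0533 yaw(y) 1.3617 tilt [ 0.0012 -0.0165] F [-3.51 -7.53  9.19] M [-1.43   0.801 -0.002] gap -0.0002 j6 0.01
```

>>> play_rows([
  [0,0,0.007],
  [0,0,0.015],
  [0,0,0.015],
], jaw=[1,1,1], roll=[0,0,0])

```text
clock: 7.58
ee_pos: [0.4742, -0.0333, 0.1314]
ee_rot: [[-0.979, 0.206, 0.001], [0.206, 0.978, -0.02], [-0.005, -0.019, -1.0]]
contact_force: [-4.0, -2.6, 13.5]
finger_gap: -0.0
```

```bash
python3 - <<'E'
from h import *
avg(6);state()
E
```

```text
avg F [-4.16 -3.37 12.4 ] sd [0.51 0.3  0.78] M [-0.677  0.784 -0.004] p [ 0.47423 -0.0333   0.13145]
t 7.88 p [ 0.4742 -0.0333  0.1315] cover xy 0.001 -0.0532 yaw(y) 1.3631 tilt [ 0.0009 -0.0199] F [-4.55 -3.22 11.74] M [-0.695  0.761  0.002] gap 0.0002 j6 0.01
```

Stiffness on the two sides suggests the rib is at about −19 mm. I'll refine with clean probes at −19 ± 27 mm, settling before contact.

>>> play_rows([
  [0,0,-0.08],
  [0,0.07,-0.08],
  [0,0.07,-0.08],
  [0,0.07,-0.08],
  [0,0.07,-0.08],
  [0,0.07,-0.08],
], jaw=[1,1,1,1,1,1], roll=[0,0,0,0,0,0])

```text
clock: 8.38
ee_pos: [0.4753, -0.026, 0.1388]
ee_rot: [[-0.979, 0.206, -0.0], [0.206, 0.978, -0.02], [-0.004, -0.019, -1.0]]
contact_force: [0.0, 0.4, -0.1]
finger_gap: -0.0001
```

```bash
python3 - <<'E'
from h import *
avg(4);to(cov(-.046,.133))
E
```

```text
avg F [-0.25 -0.08 -0.4 ] sd [0.7  0.23 0.41] M [ 0.007 -0.004  0.009] p [ 0.47544 -0.02626  0.13902]
t 8.58 p [ 0.4755 -0.0264  0.1391] cover xy 0.0009 -0.0461 yaw(y) 1.3629 tilt [ 0.0006 -0.0198] F [ 0.6  -0.46  0.21] M [-0.004  0.022  0.004] gap -0.0002 j6 0.03
move [0.009 0.003 0.061] roll 0
```

>>> play_rows([
  [0,0,0.03],
  [0,0,0.05],
  [0,0,0.06],
  [0,0,0.065],
  [0,0,0.065],
], jaw=[1,1,1,1,1], roll=[0,0,0,0,0])

```text
clock: 9.0
ee_pos: [0.4757, -0.0266, 0.1332]
ee_rot: [[-0.978, 0.206, 0.001], [0.206, 0.978, -0.02], [-0.005, -0.019, -1.0]]
contact_force: [-1.7, 1.3, 7.6]
finger_gap: 0.0001
```

```bash
python3 - <<'E'
from h import *
avg(8);state()
E
```

```text
avg F [-2.08  0.41  7.78] sd [0.3  0.46 0.48] M [0.091 0.434 0.012] p [ 0.47566 -0.02656  0.13328]
t 9.4 p [ 0.4757 -0.0266  0.1333] cover xy 0.001 -0.0463 yaw(y) 1.3628 tilt [ 0.0012 -0.0199] F [-2.11 -0.53  7.33] M [0.079 0.396 0.016] gap -0.0003 j6 0.03
```

>>> play_rows([
  [0,0,0.01],
  [0,0,0.02],
  [0,0,0.02],
], jaw=[1,1,1], roll=[0,0,0])

```text
clock: 9.65
ee_pos: [0.4757, -0.0265, 0.1324]
ee_rot: [[-0.978, 0.206, 0.002], [0.206, 0.978, -0.02], [-0.006, -0.019, -1.0]]
contact_force: [-3.9, 1.5, 14.1]
finger_gap: 0.0003
```

```bash
python3 - <<'E'
from h import *
avg(8);state()
E
```

```text
avg F [-4.1   1.21 13.82] sd [0.45 0.39 0.36] M [0.263 0.862 0.022] p [ 0.47571 -0.02652  0.13253]
t 10.05 p [ 0.4757 -0.0265  0.1325] cover xy 0.0011 -0.0463 yaw(y) 1.3629 tilt [ 0.0019 -0.0198] F [-3.2   1.29 14.34] M [0.258 0.86  0.056] gap -0.0001 j6 0.03
```

>>> play_rows([
  [0,0,-0.08],
  [0,0.3,-0.09],
  [0,0.55,-0.09],
  [0,0.55,-0.09],
  [0,0.55,-0.09],
  [0,0.55,-0.09],
], jaw=[1,1,1,1,1,1], roll=[0,0,0,0,0,0])

```text
clock: 10.55
ee_pos: [0.4868, 0.0272, 0.1404]
ee_rot: [[-0.979, 0.206, 0.001], [0.206, 0.978, -0.02], [-0.006, -0.02, -1.0]]
contact_force: [0.6, -0.3, -0.3]
finger_gap: -0.0001
```

```bash
python3 - <<'E'
from h import *
avg(4);to(cov(.009,.133))
E
```

```text
avg F [-0.3  -0.24  0.07] sd [0.27 0.34 0.55] M [ 0.017 -0.002 -0.021] p [0.48676 0.0268  0.14038]
t 10.75 p [0.4868 0.0267 0.1404] cover xy 0.0012 0.0081 yaw(y) 1.3617 tilt [ 0.0015 -0.02  ] F [-0.77  0.09 -0.45] M [-0.007 -0.041  0.027] gap -0.0001 j6 0.14
move [0.012 0.01  0.074] roll 0
```

>>> play_rows([
  [0,0.01,0.04],
  [0,0.01,0.06],
  [0,0.01,0.07],
  [0,0.01,0.078],
  [0,0.01,0.078],
], jaw=[1,1,1,1,1], roll=[0,0,0,0,0])

```text
clock: 11.17
ee_pos: [0.487, 0.0272, 0.1332]
ee_rot: [[-0.978, 0.208, 0.002], [0.208, 0.978, -0.021], [-0.006, -0.02, -1.0]]
contact_force: [-2.7, -0.3, 9.6]
finger_gap: 0.0002
```

```bash
python3 - <<'E'
from h import *
avg(8);state()
E
```

```text
avg F [-2.57 -0.66  8.44] sd [0.48 0.63 0.38] M [-0.165  0.563 -0.034] p [0.48698 0.02723 0.13328]
t 11.57 p [0.487  0.0272 0.1333] cover xy 0.0012 0.0087 yaw(y) 1.3614 tilt [ 0.0017 -0.0208] F [-2.68 -0.02  8.47] M [-0.232  0.548 -0.044] gap -0.0005 j6 0.15
```

>>> play_rows([
  [0,0,0.01],
  [0,0,0.02],
  [0,0,0.02],
], jaw=[1,1,1], roll=[0,0,0])

```text
clock: 11.82
ee_pos: [0.487, 0.0272, 0.1326]
ee_rot: [[-0.978, 0.208, 0.002], [0.208, 0.978, -0.021], [-0.007, -0.02, -1.0]]
contact_force: [-4.0, 0.7, 14.3]
finger_gap: 0.0002
```

```bash
python3 - <<'E'
from h import *
avg(8);state()
E
```

```text
avg F [-4.51  0.87 14.67] sd [0.4  0.45 0.45] M [ 0.043  0.999 -0.025] p [0.48698 0.02717 0.13271]
t 12.22 p [0.487  0.0272 0.1327] cover xy 0.0013 0.0086 yaw(y) 1.3614 tilt [ 0.0026 -0.0209] F [-4.47  0.47 14.55] M [ 0.022  1.027 -0.036] gap 0.0001 j6 0.15
```

Both sides respond nearly alike, which puts the rib at about −19 mm. Now the firm press there.

>>> play_rows([
  [0,0,-0.06],
  [0,-0.26,-0.06],
  [0,-0.26,-0.06],
  [0,-0.26,-0.06],
  [0,-0.26,-0.06],
  [0,-0.26,-0.06],
], jaw=[1,1,1,1,1,1], roll=[0,0,0,0,0,0])

```text
clock: 12.72
ee_pos: [0.4814, 0.0022, 0.139]
ee_rot: [[-0.978, 0.208, 0.002], [0.208, 0.978, -0.02], [-0.006, -0.02, -1.0]]
contact_force: [0.6, -0.5, 0.0]
finger_gap: -0.0003
```

```bash
python3 - <<'E'
from h import *
avg(2);to(cov(-.0175,.1342))
E
```

```text
avg F [0.08 0.06 0.27] sd [0.14 0.41 0.01] M [ 0.018 -0.012 -0.005] p [0.48148 0.00231 0.139  ]
t 12.82 p [0.4815 0.0023 0.139 ] cover xy 0.0009 -0.0168 yaw(y) 1.362 tilt [ 0.0021 -0.0206] F [0.22 0.46 0.26] M [ 0.006 -0.045 -0.004] gap 0.0001 j6 0.09
move [ 0.009 -0.006  0.048] roll 0
```

>>> play_rows([
  [0,0,0.03],
  [0,0,0.045],
  [0,0,0.055],
  [0,0,0.065],
  [0,0,0.075],
  [0,0,0.08],
  [0,0,0.08],
], jaw=[1,1,1,1,1,1,1], roll=[0,0,0,0,0,0,0])

```text
clock: 13.4
ee_pos: [0.4815, 0.0026, 0.1339]
ee_rot: [[-0.978, 0.207, 0.003], [0.206, 0.978, -0.02], [-0.008, -0.019, -1.0]]
contact_force: [-10.5, 1.8, 28.7]
finger_gap: -0.0002
```

```bash
python3 - <<'E'
from h import *
avg(4);state()
E
```

```text
avg F [-9.39  2.31 28.74] sd [0.3  0.25 0.34] M [ 0.342  2.012 -0.014] p [0.48154 0.0026  0.13392]
t 13.6 p [0.4815 0.0026 0.1339] cover xy 0.0009 -0.0166 yaw(y) 1.3627 tilt [ 0.0036 -0.0204] F [-9.63  2.15 28.81] M [ 0.377  2.061 -0.018] gap 0.0001 j6 0.09
```

The force is 28.7 N, firmer than intended but under 35 N, and the cover hardly gives there (0.3 mm). I'll ease off to about 15 N and hold.

>>> play_rows([
  [0,0,0.016],
  [0,0,0.016],
  [0,0,0.016],
  [0,0,0.016],
  [0,0,0.016],
  [0,0,0.016],
  [0,0,0.016],
  [0,0,0.016],
], jaw=[1,1,1,1,1,1,1,1], roll=[0,0,0,0,0,0,0,0])

```text
clock: 14.27
ee_pos: [0.4814, 0.0027, 0.134]
ee_rot: [[-0.978, 0.206, 0.004], [0.206, 0.978, -0.021], [-0.008, -0.02, -1.0]]
contact_force: [-5.0, -0.3, 17.5]
finger_gap: -0.0001
```

```bash
python3 - <<'E'
from h import *
avg(4);state();save('wrist','w2.png',s=1.5)
E
```

```text
avg F [-6.02  0.11 17.87] sd [0.63 0.43 0.4 ] M [0.058 1.256 0.013] p [0.48146 0.00268 0.134  ]
t 14.47 p [0.4815 0.0027 0.134 ] cover xy 0.0008 -0.0165 yaw(y) 1.3631 tilt [ 0.0042 -0.0209] F [-6.41 -0.6  17.52] M [0.027 1.281 0.019] gap -0.0001 j6 0.09
```

View pics/w2.png

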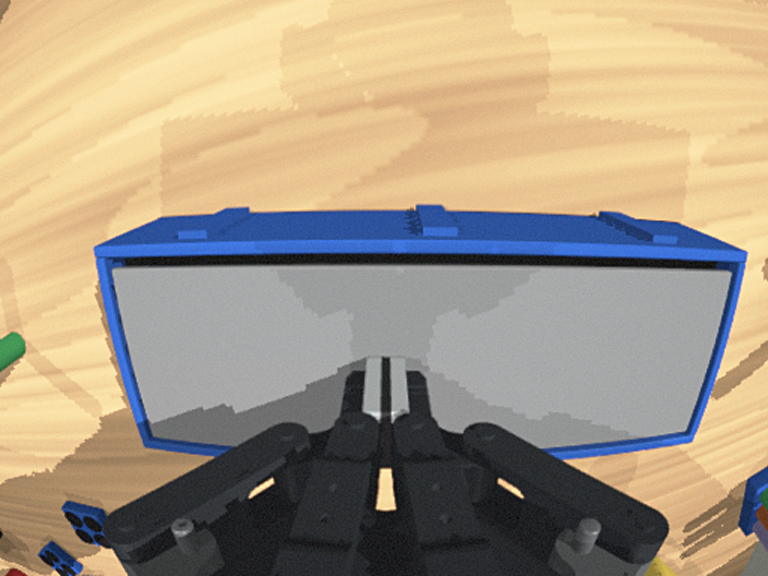

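The wrist picture shows the cover level under 17.9 N: the dark gap along its far edge runs evenly from (262,115) to (268,730). Stiffness here is over 100 N/mm, so the rib is found. Now lift, open and go to the small brass weight.

>>> play_rows([
  [0,0,-0.4],
  [0,0,-0.8],
  [0,0,-0.95],
  [0,0,-0.95],
], jaw=[-1,-1,-1,-1], roll=[0,0,0,0])

```text
clock: 14.85
ee_pos: [0.4838, 0.0046, 0.2333]
ee_rot: [[-0.978, 0.206, 0.013], [0.206, 0.978, -0.022], [-0.017, -0.019, -1.0]]
contact_force: [0.6, 1.0, 0.2]
finger_gap: 0.0485
```

```bash
python3 - <<'E'
from h import *
to([.674,.112,.22],1.14)
E
```

```text
t 14.85 p [0.4838 0.0046 0.2333] cover xy 0.0027 -0.0141 yaw(y) 1.3634 tilt [ 0.0127 -0.0218] F [0.63 1.03 0.16] M [-0.01  -0.014 -0.012] gap 0.0485 j6 0.1
move [-1.638  1.445  0.134] roll 0.0711
```

>>> play_rows([
  [-0.82,0.72,0.05],
  [-0.82,0.72,0.05],
  [-0.82,0.72,0.05],
  [-0.82,0.72,0.05],
  [-0.82,0.72,0.05],
], jaw=[-1,-1,-1,-1,-1], roll=[0.071,0.071,0.071,0.071,0.071])

```text
clock: 15.27
ee_pos: [0.5792, 0.0588, 0.2265]
ee_rot: [[-0.909, 0.416, 0.01], [0.415, 0.909, -0.022], [-0.019, -0.016, -1.0]]
contact_force: [-0.6, -0.5, -0.5]
finger_gap: 0.0856
```

```bash
python3 - <<'E'
from h import *
to([.674,.112,.22],1.14)
E
```

```text
t 15.27 p [0.5792 0.0588 0.2265] cover xy 0.0852 0.0582 yaw(y) 1.142 tilt [ 0.0103 -0.0219] F [-0.63 -0.49 -0.48] M [0.039 0.021 0.022] gap 0.0856 j6 0.43
move [-0.64   0.879  0.063] roll 0.0006
```

>>> play_rows([
  [-0.64,0.88,0.06],
  [-0.64,0.88,0.06],
  [-0.64,0.88,0.06],
  [-0.64,0.88,0.06],
  [-0.64,0.88,0.06],
], jaw=[-1,-1,-1,-1,-1], roll=[0,0,0,0,0])

```text
clock: 15.68
ee_pos: [0.6733, 0.1119, 0.2185]
ee_rot: [[-0.91, 0.415, 0.007], [0.415, 0.91, -0.023], [-0.016, -0.018, -1.0]]
contact_force: [-1.2, 0.8, -0.1]
finger_gap: 0.0851
```

```bash
cat >> h.py <<'E'
def fish(im,rc,z):
    u=np.array([(rc[1]-im['cx'])/im['fx'],(rc[0]-im['cy'])/im['fy']]);th=np.linalg.norm(u)
    d=np.array([*(u/th*np.sin(th)),np.cos(th)]) if th>0 else np.array([0,0,1.])
    R=np.array(im['R']);o=-R.T@np.array(im['t']);d=R.T@d;return o+d*(z-o[2])/d[2]
E
python3 - <<'E'
from h import *
im=save('wrist','w3.png',s=1.5)
for d in optics.landmark_of('wrist','weight_centre')[:4]: print(np.round(d['at'],1),round(d['confidence'],2),fish(im,d['at'],.032).round(4))
save('scene','s3.png',(130,310,170,370),3.0)
to([.674,.112,.22],1.14)
E
```

```text
[294.9 245.8] 0.83 [0.783 0.046 0.032]
[236.3 167.5] 0.74 [0.6852 0.0046 0.032 ]
[268.3  61.1] 0.69 [ 0.6709 -0.1614  0.032 ]
[188.8 259.6] 0.62 [0.6771 0.1103 0.032 ]
t 15.83 p [0.6726 0.1111 0.2203] cover xy 0.1661 0.1283 yaw(y) 1.1412 tilt [ 0.0088 -0.0223] F [-0.28 -0.52 -0.12] M [ 0.049 -0.005  0.024] gap 0.0853 j6 0.51
move [-0.009  0.014  0.003] roll 0.0004
```

View pics/w3.png

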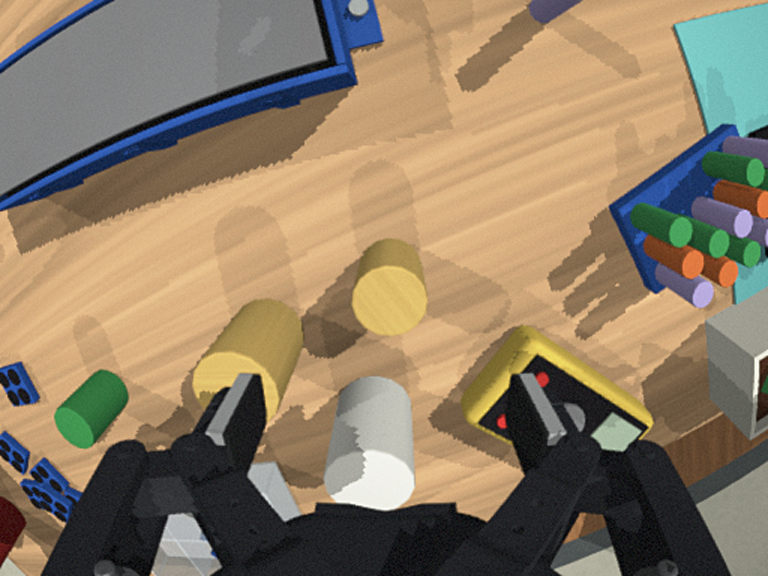

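View pics/s3.png

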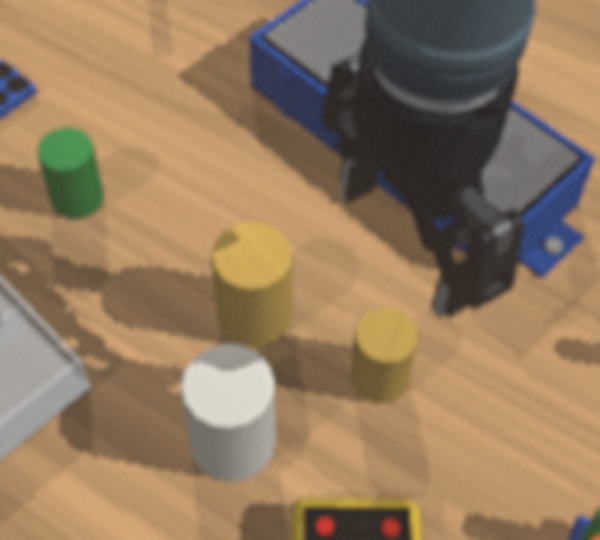

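The wrist picture shows the small brass with its top at about (300,390) and the big brass (350,245) and white (430,370) clear of the fingers. Now a descent aligned on the weight.

```bash
python3 - <<'E'
from h import *
im=optics.get_image('wrist'); print(fish(im,(200,260),.064))
to([.675,.112,.15],1.14)
E
```

```text
[0.67593723 0.11048522 0.064     ]
t 15.88 p [0.6727 0.1112 0.2207] cover xy 0.1662 0.1284 yaw(y) 1.1412 tilt [ 0.0094 -0.0222] F [0.43 0.5  0.52] M [-0.    -0.021  0.043] gap 0.0852 j6 0.51
move [-0.005  0.029  0.706] roll 0.0004
```

>>> play_rows([
  [-0.01,0.03,0.3],
  [-0.01,0.03,0.6],
  [-0.01,0.03,0.7],
  [-0.01,0.03,0.7],
  [-0.01,0.03,0.7],
  [-0.01,0.03,0.7],
], jaw=[-1,-1,-1,-1,-1,-1], roll=[0,0,0,0,0,0])

```text
clock: 16.38
ee_pos: [0.6763, 0.1117, 0.1528]
ee_rot: [[-0.909, 0.417, 0.012], [0.417, 0.909, -0.022], [-0.02, -0.015, -1.0]]
contact_force: [-0.2, -0.1, 0.0]
finger_gap: 0.0854
```

```bash
python3 - <<'E'
from h import *
im=save('wrist','w4.png',s=1.5)
for d in optics.landmark_of('wrist','weight_centre')[:4]: print(np.round(d['at'],1),round(d['confidence'],2),fish(im,d['at'],.032).round(4))
to([.675,.112,.096],1.14)
E
```

```text
[336.7 239.4] 0.89 [0.783  0.0442 0.032 ]
[272.9 146.2] 0.85 [0.6881 0.0051 0.032 ]
[299.2  29.4] 0.73 [ 0.6726 -0.1677  0.032 ]
t 16.48 p [0.6767 0.1119 0.153 ] cover xy 0.17 0.1299 yaw(y) 1.1409 tilt [ 0.0132 -0.0219] F [-0.08  0.12  0.81] M [ 0.013 -0.042 -0.004] gap 0.0856 j6 0.51
move [0.028 0.002 0.57 ] roll 0.0003
```

View pics/w4.png

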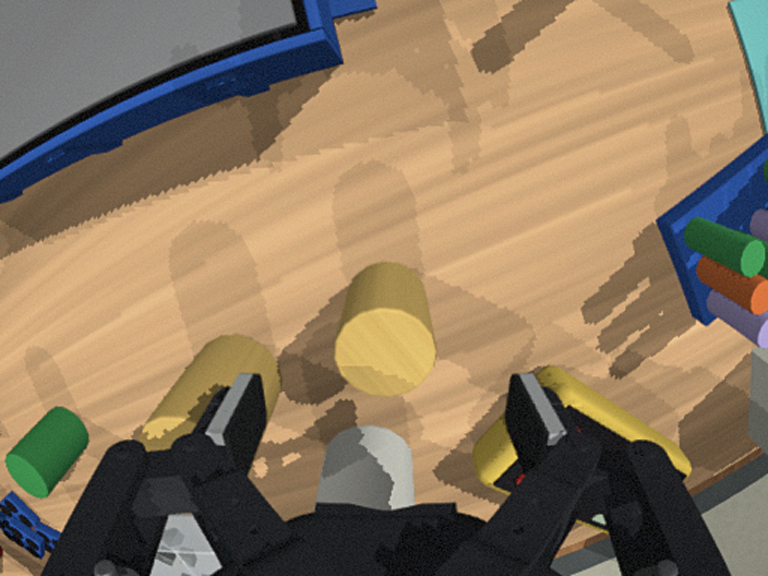

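```bash
python3 - <<'E'
from h import *
im=optics.get_image('wrist'); print(fish(im,(234.7,256.7),.064))
E
```

```text
[0.67600257 0.11173929 0.064     ]
```

>>> play_rows([
  [0.03,0.01,0.2],
  [0.03,0.01,0.4],
  [0.03,0.01,0.57],
  [0.03,0.01,0.57],
  [0.03,0.01,0.57],
], jaw=[-1,-1,-1,-1,-1], roll=[0,0,0,0,0])

```text
clock: 16.95
ee_pos: [0.6747, 0.1129, 0.0956]
ee_rot: [[-0.909, 0.417, 0.012], [0.416, 0.909, -0.022], [-0.02, -0.015, -1.0]]
contact_force: [0.5, 0.1, 0.8]
finger_gap: 0.0856
```

```bash
python3 - <<'E'
from h import *
state(); save('wrist','w5.png',s=1.5); save('scene','s5.png',(130,310,170,370),3.0)
E
```

```text
t 16.95 p [0.6747 0.1129 0.0956] cover xy 0.1678 0.1305 yaw(y) 1.141 tilt [ 0.0115 -0.022 ] F [0.46 0.11 0.76] M [ 0.029 -0.006 -0.03 ] gap 0.0856 j6 0.51
```

View pics/w5.png

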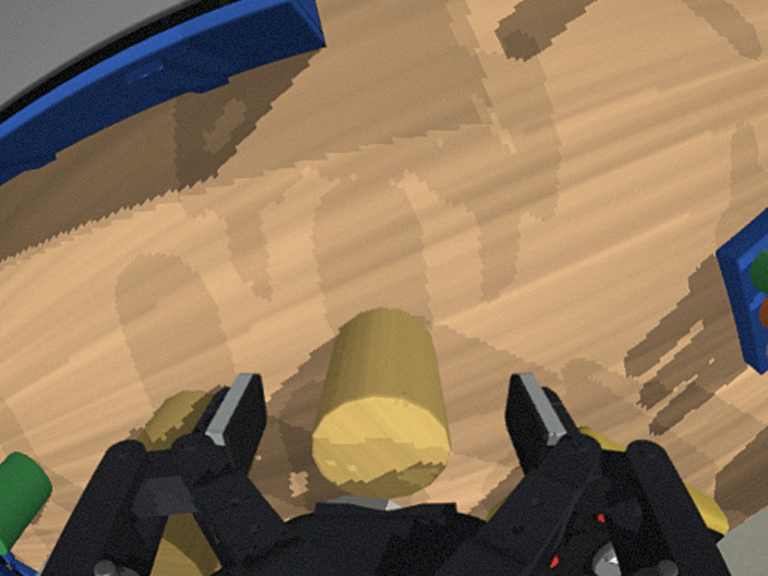

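The weight sits centred between the pads, with its top at about (445,382) and the fingers either side at (410,235) and (410,535). I'll close and lift.

>>> play_rows([
  [0,0,0],
  [0,0,0],
  [0,0,0],
  [0,0,0],
  [0,0,0],
  [0,0,0],
  [0,0,0],
  [0,0,0],
  [0,0,0],
  [0,0,0],
], jaw=[1,1,1,1,1,1,1,1,1,1], roll=[0,0,0,0,0,0,0,0,0,0])

```text
clock: 17.88
ee_pos: [0.6766, 0.1125, 0.0988]
ee_rot: [[-0.909, 0.417, 0.017], [0.417, 0.909, -0.023], [-0.025, -0.013, -1.0]]
contact_force: [-1.4, -1.5, 5.8]
finger_gap: 0.0411
```

>>> play_rows([
  [0,0,-0.2],
  [0,0,-0.5],
  [0,0,-0.9],
  [0,0,-0.95],
  [0,0,-0.95],
], jaw=[1,1,1,1,1], roll=[0,0,0,0,0])

```text
clock: 18.3
ee_pos: [0.6768, 0.115, 0.1961]
ee_rot: [[-0.909, 0.417, 0.022], [0.417, 0.909, -0.022], [-0.03, -0.01, -1.0]]
contact_force: [0.1, -1.2, -7.6]
finger_gap: 0.0407
```

```bash
python3 - <<'E'
from h import *
avg(3); save('scene','s6.png',s=1.5); save('wrist','w6.png',s=1.5)
to(cov(-.0185,.19),1.14)
E
```

```text
avg F [-0.1  -0.11 -8.5 ] sd [0.13 0.24 0.39] M [ 0.042  0.078 -0.02 ] p [0.67408 0.11463 0.19149]
t 18.55 p [0.673  0.1145 0.19  ] cover xy 0.1658 0.1317 yaw(y) 1.1406 tilt [ 0.0103 -0.0231] F [ 0.39 -0.64 -7.42] M [ 0.063  0.06  -0.007] gap 0.0408 j6 0.51
move [ 1.279 -1.836  0.006] roll 0.0002
```

View pics/s6.png

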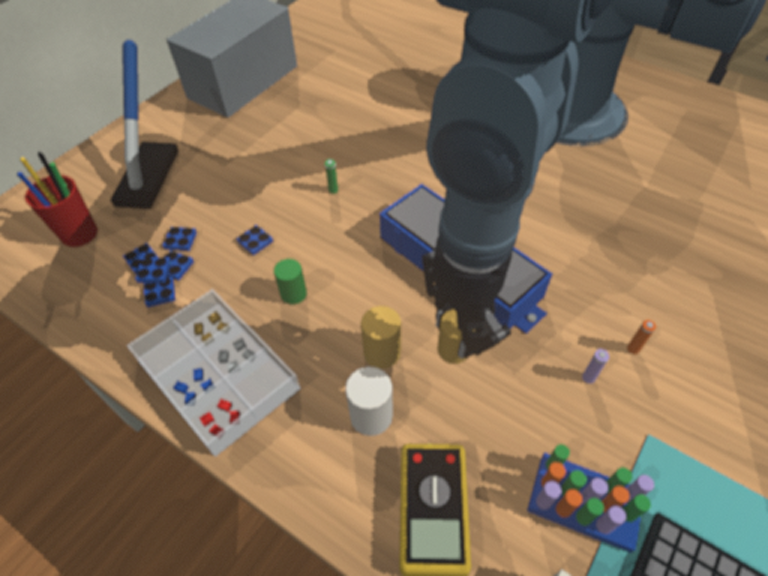

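View pics/w6.png

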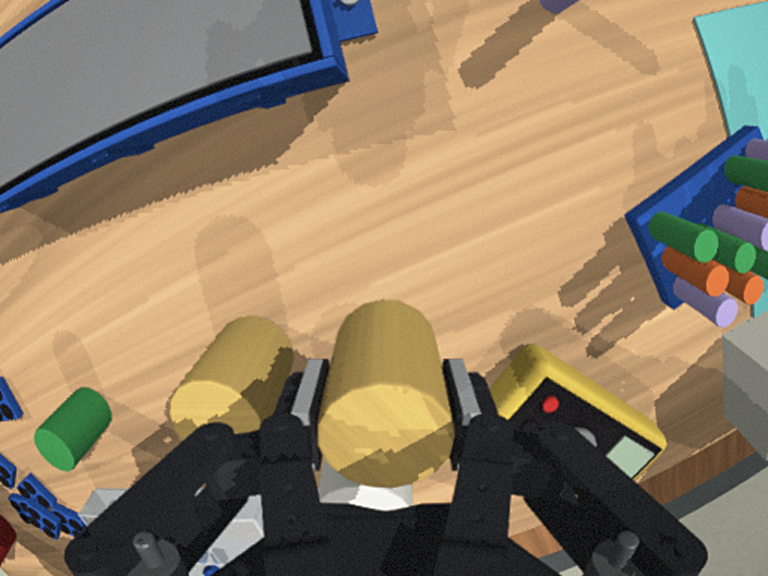

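The weight is held upright: the wrist force shows about 8 N of load and the gap is 41 mm. I'll carry it over the rib.

>>> play_rows([
  [0.2,-0.3,-0.05],
  [0.4,-0.6,-0.05],
  [0.64,-0.92,-0.05],
  [0.64,-0.92,-0.05],
  [0.64,-0.92,-0.05],
  [0.64,-0.92,-0.05],
], jaw=[1,1,1,1,1,1], roll=[0,0,0,0,0,0])

```text
clock: 19.05
ee_pos: [0.5756, 0.0575, 0.1941]
ee_rot: [[-0.909, 0.417, 0.009], [0.417, 0.909, -0.023], [-0.017, -0.017, -1.0]]
contact_force: [0.3, -0.4, -6.8]
finger_gap: 0.0408
```

>>> play_rows([
  [0.2,-0.3,-0.05],
  [0.4,-0.6,-0.05],
  [0.6,-0.88,-0.05],
  [0.6,-0.88,-0.05],
  [0.6,-0.88,-0.05],
  [0.6,-0.88,-0.05],
], jaw=[1,1,1,1,1,1], roll=[0,0,0,0,0,0])

```text
clock: 19.55
ee_pos: [0.4862, 0.0026, 0.2003]
ee_rot: [[-0.909, 0.417, 0.012], [0.417, 0.909, -0.023], [-0.02, -0.016, -1.0]]
contact_force: [0.8, -0.6, -7.4]
finger_gap: 0.0406
```

```bash
python3 - <<'E'
from h import *
avg(3); save('wrist','w7.png',s=1.5);save('scene','s7.png',(100,250,230,400),4)
im=optics.get_image('scene')
for d in optics.landmark_of('scene','weight_centre')[:5]: print(d['at'],d['confidence'],px2w(im,d['at'],.125))
im=optics.get_image('top')
for d in optics.landmark_of('top','weight_centre')[:5]: print(d['at'],d['confidence'],px2w(im,d['at'],.125))
to(cov(-.0185,.165),1.14)
E
```

```text
avg F [ 0.8  -0.03 -7.99] sd [0.4  0.31 0.4 ] M [0.051 0.009 0.   ] p [0.48659 0.00283 0.20031]
[225.2, 255.9] 0.81 [0.72359489 0.04198187 0.125     ]
[268.6, 243.5] 0.81 [0.80614966 0.07346104 0.125     ]
[232.6, 422.3] 0.72 [0.56941589 0.29921766 0.125     ]
[185.1, 193.1] 0.65 [ 0.71658515 -0.11361904  0.125     ]
[129.9, 223.3] 0.77 [0.75578823 0.04265041 0.125     ]
[165.0, 238.9] 0.65 [0.66962831 0.00280134 0.125     ]
[176.2, 303.2] 0.54 [ 0.64651106 -0.15006989  0.125     ]
t 20.0 p [0.4846 0.0028 0.1995] cover xy 0.0038 -0.0157 yaw(y) 1.1405 tilt [ 0.0085 -0.0229] F [-0.1  -0.27 -7.13] M [ 0.077 -0.042 -0.026] gap 0.0404 j6 0.32
move [ 0.037 -0.03   0.345] roll 0.0002
```

View pics/w7.png

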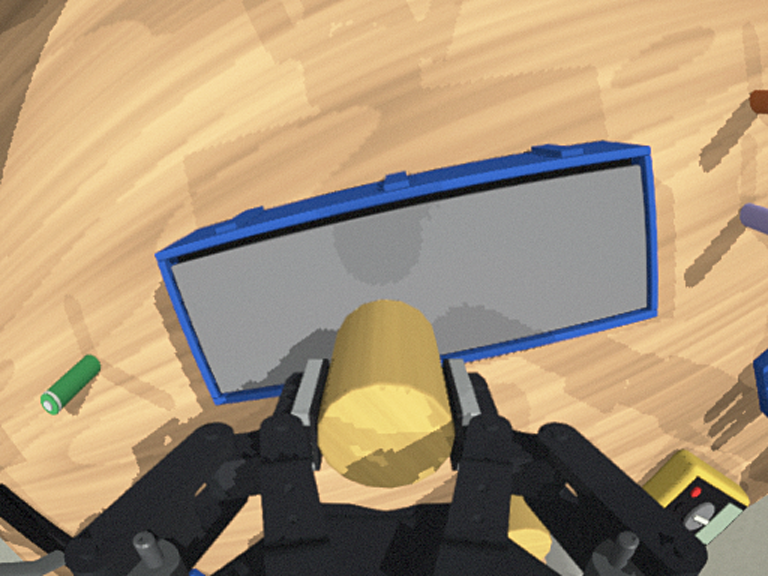

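View pics/s7.png

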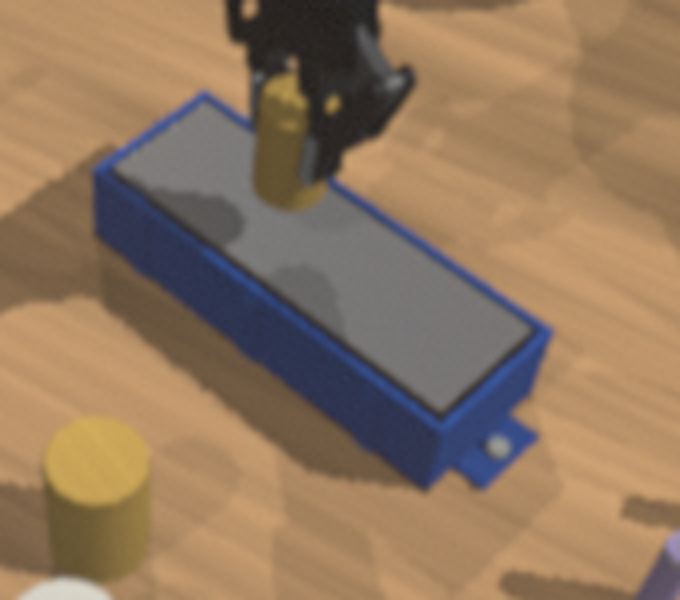

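>>> play_rows([
  [0.03,-0.015,0.1],
  [0.03,-0.015,0.2],
  [0.03,-0.015,0.25],
  [0.03,-0.015,0.28],
  [0.03,-0.015,0.28],
  [0.03,-0.015,0.28],
], jaw=[1,1,1,1,1,1], roll=[0,0,0,0,0,0])

```text
clock: 20.5
ee_pos: [0.4816, 0.002, 0.1717]
ee_rot: [[-0.909, 0.417, 0.009], [0.417, 0.909, -0.023], [-0.017, -0.017, -1.0]]
contact_force: [-0.4, -0.5, -7.9]
finger_gap: 0.0409
```

```bash
python3 - <<'E'
from h import *
avg(4);to([.4815,.0020,.160],1.14)
E
```

```text
avg F [-0.02 -0.03 -7.63] sd [0.37 0.29 0.26] M [ 0.053 -0.009  0.005] p [0.48196 0.002   0.17203]
t 20.7 p [0.4819 0.002  0.172 ] cover xy 0.0014 -0.0171 yaw(y) 1.1405 tilt [ 0.0097 -0.023 ] F [ 0.29 -0.25 -7.79] M [ 0.004 -0.03  -0.012] gap 0.0407 j6 0.31
move [0.006 0.    0.12 ] roll 0.0002
```

Now lower slowly until the force changes sign.

>>> play_rows([
  [0.005,0,0.05],
  [0.005,0,0.08],
  [0.005,0,0.1],
  [0.005,0,0.11],
  [0.005,0,0.11],
], jaw=[1,1,1,1,1], roll=[0,0,0,0,0])

```text
clock: 21.12
ee_pos: [0.4813, 0.002, 0.1606]
ee_rot: [[-0.909, 0.417, 0.009], [0.417, 0.909, -0.023], [-0.018, -0.017, -1.0]]
contact_force: [-0.9, -0.6, -7.5]
finger_gap: 0.0408
```

```bash
python3 - <<'E'
from h import *
avg(4);state()
E
```

```text
avg F [ 0.43  0.14 -7.74] sd [0.52 0.49 0.72] M [0.028 0.028 0.01 ] p [0.48157 0.00196 0.16099]
t 21.32 p [0.4817 0.0019 0.1611] cover xy 0.0012 -0.0172 yaw(y) 1.1405 tilt [ 0.0099 -0.023 ] F [ 1.   -0.7  -6.78] M [0.05  0.035 0.027] gap 0.0408 j6 0.31
```

>>> play_rows([
  [0,0,0.01],
  [0,0,0.02],
  [0,0,0.025],
  [0,0,0.025],
], jaw=[1,1,1,1], roll=[0,0,0,0])

```text
clock: 21.65
ee_pos: [0.4819, 0.0019, 0.1601]
ee_rot: [[-0.909, 0.417, 0.011], [0.417, 0.909, -0.023], [-0.02, -0.016, -1.0]]
contact_force: [-4.8, 1.5, 5.8]
finger_gap: 0.0407
```

```bash
python3 - <<'E'
from h import *
avg(4);state()
E
```

```text
avg F [-4.73  0.54  5.84] sd [0.15 0.3  0.48] M [0.151 0.875 0.02 ] p [0.48193 0.0019  0.16015]
t 21.85 p [0.4819 0.0019 0.1602] cover xy 0.0014 -0.0172 yaw(y) 1.1406 tilt [ 0.0113 -0.0232] F [-4.78  0.36  5.48] M [0.155 0.862 0.019] gap 0.0407 j6 0.31
```

It is seated, with the load now carried by the cover. I'll ease off, open and check before lifting.

>>> play_rows([
  [0,0,-0.005],
  [0,0,-0.005],
  [0,0,-0.005],
  [0,0,-0.005],
  [0,0,-0.005],
  [0,0,-0.005],
  [0,0,-0.005],
  [0,0,-0.005],
  [0,0,-0.005],
  [0,0,-0.005],
  [0,0,-0.005],
  [0,0,-0.005],
], jaw=[1,1,1,-1,-1,-1,-1,-1,-1,-1,-1,-1], roll=[0,0,0,0,0,0,0,0,0,0,0,0])

```text
clock: 22.85
ee_pos: [0.4819, 0.0019, 0.1607]
ee_rot: [[-0.909, 0.417, 0.011], [0.417, 0.909, -0.023], [-0.02, -0.016, -1.0]]
contact_force: [0.2, 0.1, 0.0]
finger_gap: 0.0858
```

```bash
python3 - <<'E'
from h import *
avg(2);state();save('wrist','w8.png',s=1.5);save('scene','s8.png',(100,250,230,400),4)
E
```

```text
avg F [0.33 0.77 0.3 ] sd [0.25 0.29 0.01] M [ 0.028  0.033 -0.006] p [0.48193 0.0019  0.16065]
t 22.95 p [0.4819 0.0019 0.1607] cover xy 0.0014 -0.0172 yaw(y) 1.1406 tilt [ 0.0112 -0.0232] F [0.08 0.48 0.31] M [-0.019  0.051 -0.011] gap 0.0852 j6 0.31
```

View pics/w8.png

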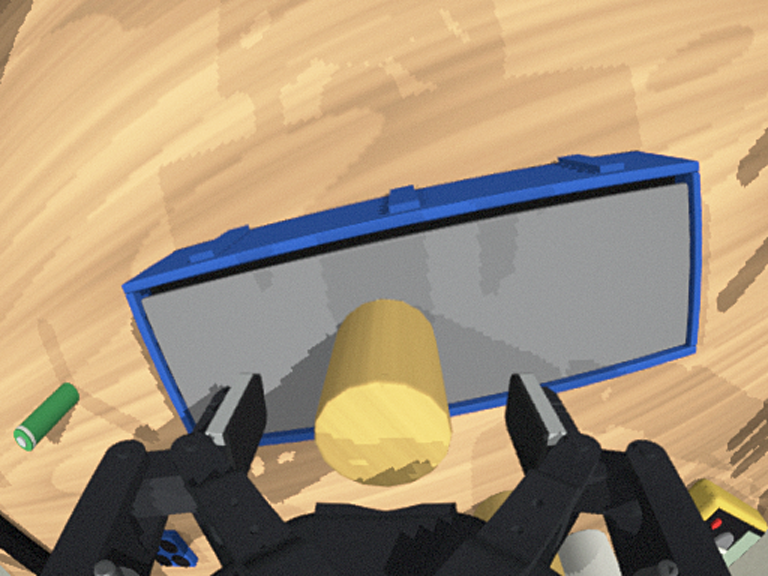

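View pics/s8.png

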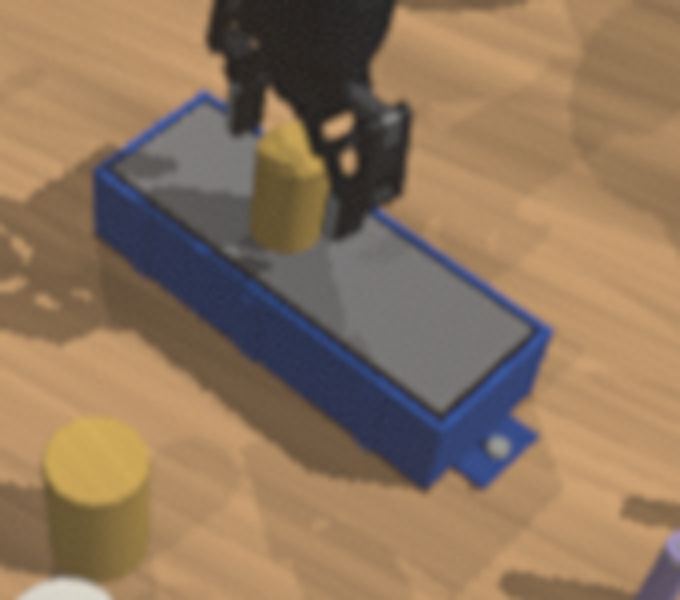

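The weight stands free with the pads open on both sides, and the force is near zero. I'll lift clear.

>>> play_rows([
  [0,0,-0.2],
  [0,0,-0.5],
  [0,0,-0.9],
  [0,0,-1],
  [0,0,-1],
  [0,0,-1],
], jaw=[-1,-1,-1,-1,-1,-1], roll=[0,0,0,0,0,0])

```text
clock: 23.55
ee_pos: [0.4813, 0.0042, 0.2611]
ee_rot: [[-0.909, 0.417, 0.013], [0.417, 0.909, -0.023], [-0.022, -0.016, -1.0]]
contact_force: [-0.3, -0.3, -0.4]
finger_gap: 0.0856
```

>>> play_rows([
  [0.7,0.9,-0.2],
  [0.7,0.9,-0.2],
  [0.7,0.9,-0.2],
  [0.7,0.9,-0.2],
  [0.7,0.9,-0.2],
], jaw=[-1,-1,-1,-1,-1], roll=[0,0,0,0,0])

```text
clock: 23.97
ee_pos: [0.4538, 0.1167, 0.2767]
ee_rot: [[-0.91, 0.414, 0.011], [0.414, 0.91, -0.024], [-0.02, -0.018, -1.0]]
contact_force: [-0.4, -0.3, -0.5]
finger_gap: 0.0855
```

```bash
python3 - <<'E'
from h import *
state();save('scene','s9.png',(100,250,230,400),4)
im=save('top','t9.png',(100,300,160,330),4.0)
for n in ('top','scene'):
  im=optics.get_image(n)
  for d in optics.landmark_of(n,'weight_centre')[:5]:
    P=px2w(im,d['at'],.094);q=P[:2]-C;print(n,np.round(d['at'],1),round(d['confidence'],2),P.round(4),'cover',(q@XV).round(4),(q@YV).round(4))
E
```

```text
t 23.97 p [0.4538 0.1167 0.2767] cover xy -0.0493 0.0896 yaw(y) 1.144 tilt [ 0.0105 -0.0241] F [-0.36 -0.26 -0.53] M [ 0.034  0.053 -0.016] gap 0.0855 j6 0.56
top [171.6 303.2] 0.85 [ 0.6655 -0.1548  0.094 ] cover 0.2129 -0.1335
top [165.2 236.5] 0.74 [0.6771 0.0089 0.094 ] cover 0.1912 0.0291
top [132.7 218.3] 0.74 [0.759  0.0563 0.094 ] cover 0.2618 0.0921
top [246.3 236. ] 0.51 [0.4799 0.0047 0.094 ] cover -0.0011 -0.0149
scene [268.9 246.8] 0.88 [0.7924 0.0691 0.094 ] cover 0.2919 0.1114
scene [227.8 252.6] 0.84 [0.7166 0.0288 0.094 ] cover 0.2259 0.0566
scene [148.9 303.7] 0.82 [0.4848 0.006  0.094 ] cover 0.0034 -0.0125
scene [187.8 196.6] 0.8 [ 0.7023 -0.1225  0.094 ] cover 0.2424 -0.0945
```

View pics/s9.png

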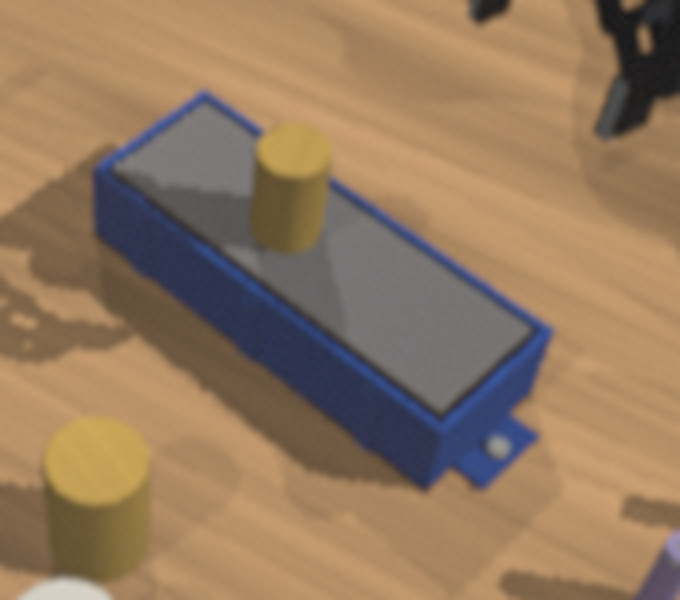

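View pics/t9.png

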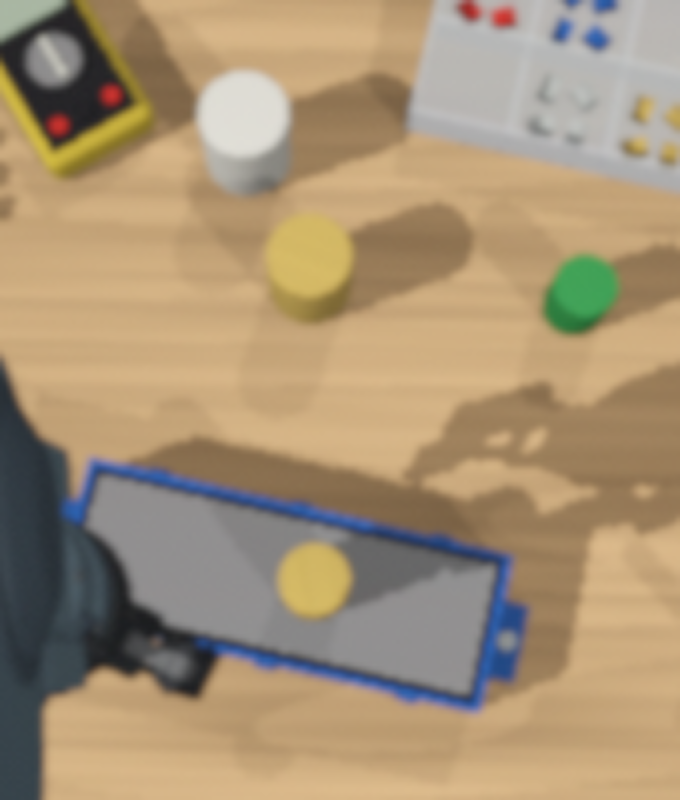

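```bash
python3 - <<'E'
from h import *
def circ(im,box,z):
    hsv=cv2.cvtColor(im['color'],cv2.COLOR_RGB2HSV);m=((hsv[...,0]>15)&(hsv[...,0]<32)&(hsv[...,1]>105)&(hsv[...,2]>170)).astype(np.uint8)
    k=np.zeros_like(m);r0,r1,c0,c1=box;k[r0:r1,c0:c1]=m[r0:r1,c0:c1]
    n,l,st,ce=cv2.connectedComponentsWithStats(k);j=1+np.argmax(st[1:,4]);P=px2w(im,(ce[j][1],ce[j][0]),z);q=P[:2]-C
    print(st[j],ce[j],P.round(4),'cover',(q@XV).round(4),(q@YV).round(4))
im=optics.get_image('top');circ(im,(228,262,222,255),.126)
im=optics.get_image('scene');circ(im,(125,150,285,320),.126)
im=save('wrist','w10.png',s=1.5)
E
```

```text
[230 236  18  18 249] [238.20883534 244.67068273] [ 0.4816 -0.0006  0.126 ] cover 0.0016 -0.0196
[294 125  22  19 254] [304.20472441 135.24015748] [ 0.4767 -0.0006  0.126 ] cover -0.0032 -0.0207
```

View pics/w10.png

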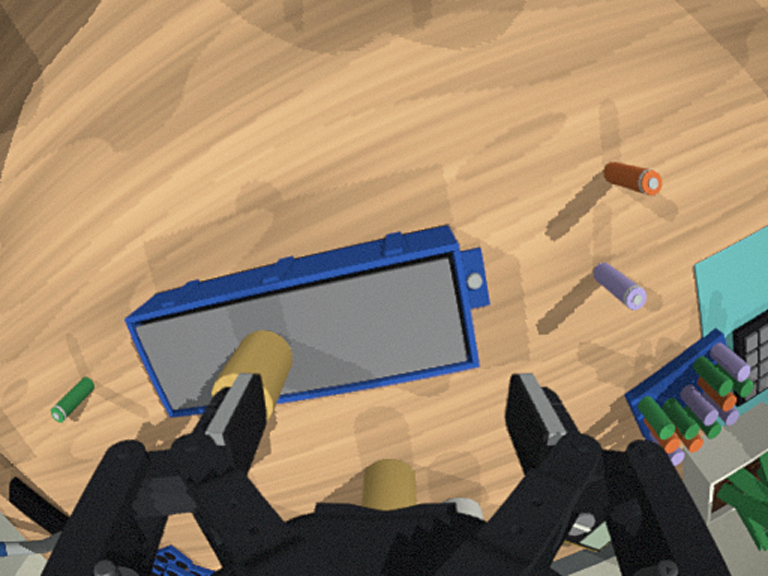

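The disc centres give the weight at y = −20 mm on the cover, against a rib estimate of −19 ± 3 mm. It is upright, the cover looks level, and the gripper is clear. I'll hand in.

```bash
python3 - <<'E'
from h import *
print(job.finish_job()); state()
E
```

```text
the job is handed in; nothing more can be done
None
the job is handed in; nothing more can be done
```

The weight is standing upright on the cover over the rib, let go, and the job was handed in at about 24 s. The hand-in gives no verdict.

- **Finding the rib:** Pressing at four points away from the rib, and comparing how stiff the cover felt on each side, put the rib at about y = −19 mm on the cover (roughly ±3 mm). My light probes ran a bit hard: some reached about 14 N off the rib, which rocked the cover about 0.07 rad by my estimate, under the 0.15 rad limit.
- **Pressing it down:** I pressed within about 1 mm of that spot. The force read about 29 N (30 N including sideways force) for a few tenths of a second, more than the 15 N asked but under 35 N. I then held about 18 N for about a second. The cover moved only about 0.1 mm between those two forces and looked level.
- **Placing the weight:** I chose the smaller brass cylinder, at (0.676, 0.111), and set it down over the rib.
- **Last checks:** The weight's top disc in the top and scene cameras puts it at y = −19.6 and −20.7 mm. The networks' lower-precision estimates were −15 and −12.5 mm. All are within the 12 mm tolerance of the rib estimate. The gripper was clear with near-zero force, and I saw no sign that the cells or holder had moved, though I did not measure them again.
- **Not measured directly:** I judged the final cover tilt only from the pictures and the weight's position.

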